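Show the green-dot dish tag over the plate, frosted end raised to the hatch

ROBOT

A 6-joint arm with a two-finger parallel gripper is mounted at the origin on the work surface. World frame = base frame: x ahead of the robot, y to its left, z up, the work surface at z = 0. Lengths are in m, angles in rad, forces in N, time in s.
With the tool pointing down it reaches from about 0.4 to 0.825 m from the base axis. Payload 7 kg.
Tool frame: the origin (TCP) lies on the centre line of the jaws, within the pads' length; the fingertips stand 22 mm ahead of it and the grasp point (between the pads) lies 3 mm ahead of it; z points along the fingers, y is the line along which they close (so a half turn about z gives the same grasp; the last joint's range is limited). The gripper opens to 88 mm and grips with 3 to 60 N. Pads are 19 mm wide; open, the fingers measure 130 mm over their backs; the gripper's body (78 mm by 193 mm) begins 47 mm behind the grasp point.
Start: joints at [-0.913, 0.359, 0.012, 0, -1.224, -0.288], TCP at [0.244, -0.629, 0.249] pointing down, gripper open.
Joint ranges: [-3.07, 3.07], [-1.43, 2.12], [-1.02, 1.25], [-3.03, 1.67], [-3.05, -0], [-3.03, 3.03]. Speed limits (rad/s): [2.39, 2.39, 3.01, 3.14, 3.14, 3.14].

INTERFACE

Orientations are given as [roll, pitch, yaw] about the fixed x, y, z axes, in that order (R = Rz(yaw) Ry(pitch) Rx(roll)).
In Python, from station import monitor, viewer, order gives the robot as it stands. The module is installed in compiled form; this text tells all that it offers.
- The arm moves only by the tool servo_tool, never from a script. Its argument "targets" is a list of rows, each an object with "angular": the turn, a rotation vector about the tool's x, y, z in degrees, a list of three; "xyz": the shift along the tool's x, y, z in cm, a list of three; "claw": the finger opening in cm, from 0 to 8.76. A call has 1 to 20 rows; each row shifts and turns the commanded pose from where the row before left it, along the tool's axes as they then stand; what a row does not reach is not made up. A row lasts 1/10 s, in which the tool goes at most 50 mm and 8.59 degrees, less where a joint would pass 70% of its speed; a pose out of reach is approached as far as the arm can. A call is refused whole if a number of a shift passes 5 or a number of a turn 8.59, either way. A call with a gripper value outside its range is refused whole. The fingers move at their own pace and stop on an object; "force" is the grip in N (left out, the last holds). Time passes only in rows, so rows that do not move let the fingers close. It gives the time, the measured TCP pose, the force, the opening and the grip force at its end, in the units of the state.
- monitor.get_state(): the state, without advancing time (a new reading comes with each control period).
- viewer.grab_frame(name): name is "side" or "top" or "wrist"; returns a dict with "color" (480x640x3 uint8, blue, green, red), "fovy" (degrees; the focal length in pixels is half the picture's height over the tangent of half this angle, whatever the lens; pixels are square), "cx", "cy" (the principal point, pixels), "R" (3x3) and "t" (3): a world point X has camera coordinates R X + t. Camera axes: x right, y down, z forward; pixel columns grow to the right and rows downward; lengths in m; the calibration is good to about 2 mm. The wrist camera is an equidistant fisheye: a pixel r from the principal point sees the ray r / f radians off the axis. A picture is of the moment at which its call begins. There is no depth.
- order.job_done(): hands the job in; it is judged then, once.
The state is a dict: "t": time; "q": joint angles; "qd": joint speeds; "joint_efforts": joint torques, N m; "eef_pos": TCP position; "ee_rot": TCP orientation; "force": force on the tool from outside, world axes, zero at the start; "moment": the same for the moment, N m; "width": finger opening in m; "gripper_force": force on a finger pad.
Only numpy, scipy, OpenCV 4.12 (cv2) and the standard library are available. Lean on these libraries where they do the work, as an engineer would, in place of code of your own. Each camera call takes 0.05 s, during which the arm holds its last target. There are 200 camera calls.

TASK

Take the clear dish tag with the green dot by its clear part, find its frosted end (the end with the small corner notch), and hold it up 10 to 25 cm above the middle of the steel compartment plate, label face up: the frosted end points straight across the table, away from the yellow wall behind the robot, and is raised about 30 degrees, so that the face leans like a book on a lectern towards the serving hatch in that wall. Finish while still holding the tag there, still and touching nothing but the gripper; leave the brown-dot tag, the plate, the tumbler, the small bowl and the spoon where they are.

Things in the scene. Friction and masses are not known exactly. Their poses are not given: they have to be found in the camera images.
- green_tag_center (a point): Centre of the tag to present: flat clear (faintly blue) bar 120 x 32 x 6 mm, 28 g. x: along it to the frosted white end (x +20 to +60 mm; clear from -60 to +20), y: across to the side of the 10 mm corner notch in that end, z: out of the label face, which bears a 23 mm green dot on the frosted end. Starts label up, any heading, centred within 10 mm on a rest, underside 25 mm over the table.
- green_tag_label (a point): Middle of the frosted end on the label face of the green-dot tag: 40 mm along x and 3 mm along z from the tag's centre; same axes.
- brown_tag_center (a point): Centre of the other tag, the same in all but the dot, which is reddish brown; it lies on the other rest. To be left alone.
- rest_a_top (a point): Middle of the top of one wooden rest, a fixed block 60 mm long (its x), 20 mm wide (its y), 25 mm tall, narrower than the tag on it, so that the tag overhangs it by 6 mm on both sides. Either tag may lie on either rest.
- rest_b_top (a point): The same for the other rest.
- plate_center (a point): Middle of the floor (3 mm above the table) of the loose steel compartment plate: rounded rectangle, 220 mm along its x, 300 mm along its y, rim 20 mm tall. It has low ribs between its compartments. The only such plate on the robot's table.
- tumbler: Loose steel tumbler, 72 mm across, 100 mm tall; origin at the centre of its underside. To be left alone.
- katori: Loose small steel bowl, 90 mm across, 38 mm tall; origin at the centre of its underside. To be left alone.
- spoon: Loose steel spoon 200 mm long, lying on the table along its x. To be left alone.
- wall_side (a point): A mere point in the air on the yellow wall's side of the plate, for direction only: the hatch and wall lie behind it, at the robot's back (-x). Its axes are the world's: x straight ahead of the robot across the table, y to its left, z up.
Not all that is in view belongs to the job. Leave any pink look-alike of the part that bears green_tag_center alone.

How it is judged:
On the way:
1. the green-dot tag is lifted off its rest in the fingers (height (world z) of green_tag_center above 0.06 m and contact force between the fingers and green_tag above 0.5 N), for 0.2 s.
At the end, for the whole second after the job is handed in: Green tag held by its clear part (grasp at most 12 mm frostward of centre), centre within 60 mm of plate middle, 85-280 mm up, touching nothing else; frosted end raised 15-45 deg, pointing across the table within 0.4 rad, label up, still. Other things within 25 mm of their starts (contact force between the fingers and green_tag above 0.5 N and x of the grasp point in the frame of green_tag_center below 0.012 m and horizontal distance between green_tag_center and plate_center below 0.06 m and height (world z) of green_tag_center between 0.085 and 0.28 m and angle between green_tag_center's own x axis and vertical between 0.785 and 1.31 rad and angle between green_tag_center's own z axis and vertical below 0.87 rad and x of wall_side in the frame of green_tag_center below 0 m and angle between the y axis of green_tag_center and the y axis of wall_side, either way round below 0.4 rad and contact force between green_tag and plate below 0.05 N and linear speed of green_tag below 0.02 m/s and angular speed of green_tag below 0.15 rad/s and not (distance of brown_tag_center from where it was at the start of the episode above 0.025 m) and not (distance of plate_center from where it was at the start of the episode above 0.025 m) and not (distance of tumbler from where it was at the start of the episode above 0.025 m) and not (distance of katori from where it was at the start of the episode above 0.025 m) and not (distance of spoon from where it was at the start of the episode above 0.025 m)); the arm keeps its last pose, push and grip.
It fails at once if the brown-dot tag is disturbed (moved more than 25 mm) (distance of brown_tag_center from where it was at the start of the episode above 0.025 m).
It fails at once if the steel plate is disturbed (moved more than 25 mm) (distance of plate_center from where it was at the start of the episode above 0.025 m).
It fails at once if the tumbler is disturbed (moved more than 25 mm) (distance of tumbler from where it was at the start of the episode above 0.025 m).
It fails at once if the small bowl is disturbed (moved more than 25 mm) (distance of katori from where it was at the start of the episode above 0.025 m).
It fails at once if the spoon is disturbed (moved more than 25 mm) (distance of spoon from where it was at the start of the episode above 0.025 m).
It also fails if it takes over 32 s, if anything falls off the work surface, if the arm or the gripper's body presses on something with over 40 N, if the wrist force passes 120 N, or if a joint passes its speed limit or range.

## Working session

There is one attempt and no reset: what is moved stays moved. The work goes in short steps, Python scripts to look and compute and a tool call to move; the robot and the scene stay as the last step left them, time stands still between calls to the robot, and variables do not carry over. Pictures are saved under pics/ and viewed, at most 10 in all, crops included, and the job is handed in when it is done.

Besides the shell and the picture viewer there is one more tool, called after "Emit:" as name(argument=value, ...), one argument or row to a line, values as JSON. servo_tool: Moves the arm, as the interface text tells. Its arguments: {"type":"object","properties":{"targets":{"type":"array"},"force":{"type":"number"}},"required":["targets"]}

```bash
mkdir -p pics; cat > h.py <<'E'
import numpy as np, cv2, pickle
from station import monitor, viewer, order
from scipy.spatial.transform import Rotation as Ro
def grab(n,f):
    d=viewer.grab_frame(n); cv2.imwrite(f'pics/{f}.png',d['color']); pickle.dump(d,open(f'pics/{f}.pkl','wb')); return d
def px2w(f,u,v,z):
    d=pickle.load(open(f'pics/{f}.pkl','rb')); F=240/np.tan(np.radians(d['fovy'])/2)
    x,y=(u-d['cx'])/F,(v-d['cy'])/F
    if f.startswith('wrist'):
        r=np.hypot(x,y); s=np.sin(r)/max(r,1e-9); ray=np.array([x*s,y*s,np.cos(r)])
    else: ray=np.array([x,y,1.])
    R=np.array(d['R']); c=-R.T@d['t']; w=R.T@ray
    return c+w*(z-c[2])/w[2]
E
python3 - <<'E'
from h import *
a=grab('top','top0');b=grab('side','side0')
for d in(a,b):print(d['fovy'],-np.array(d['R']).T@d['t'])
print(monitor.get_state())
E
```

```text
54.70870271813841 [0.43286746 0.06961195 1.25891428]
43.749845719881684 [0.22119004 1.27000805 0.89465796]
{'t': 0.1, 'q': array([-9.12906407e-01,  3.59330260e-01,  1.11642772e-02, -3.20253850e-04,
       -1.22409591e+00, -2.88069733e-01]), 'qd': array([-0.00212391, -0.00082293,  0.00425172,  0.00292994, -0.00016191,
        0.00043426]), 'joint_efforts': array([-1.15058112e-03, -5.84164917e+01,  2.93750507e+01,  7.01559484e+00,
        1.00993115e-02, -6.34136882e-05]), 'eef_pos': array([ 0.24379676, -0.62900678,  0.24771054]), 'ee_rot': array([ 3.14010194e+00, -1.27739716e-04, -2.77188141e+00]), 'force': array([ 0.15123462, -0.51321444, -0.29549965]), 'moment': array([-0.01192408, -0.01934071,  0.00483799]), 'gripper_force': 0.0, 'width': 0.08717396846387675}
```

View pics/top0.png

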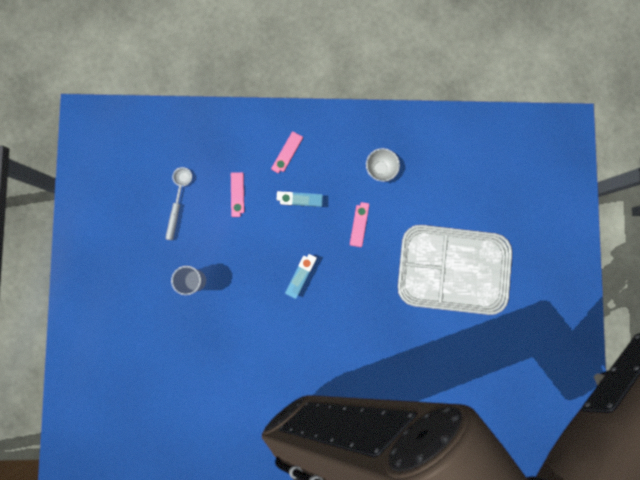

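View pics/side0.png

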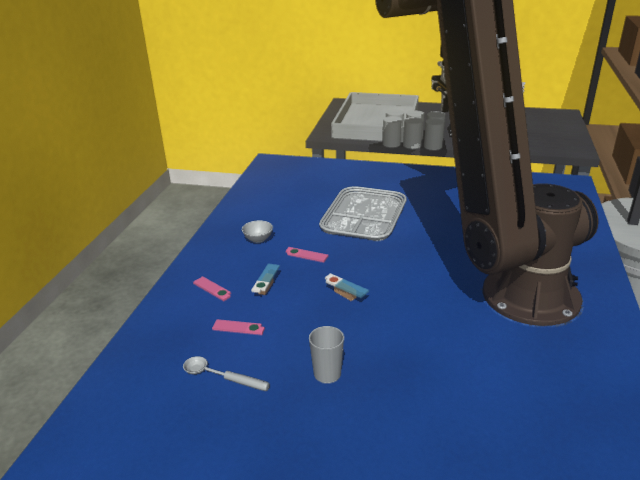

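Top view: up is +x and left is +y. The green-dot tag has its frosted end at about (285,198) and clear part out to (322,200). The brown tag is at (301,276), the plate at about (455,269), and the pink look-alikes lie around them. Next I'll enlarge the tag.

```bash
python3 - <<'E'
from h import *
im=cv2.imread('pics/top0.png'); a=cv2.resize(im[170:230,260:340],None,fx=10,fy=10,interpolation=cv2.INTER_CUBIC)
cv2.imwrite('pics/c1.png',a)
for n,u,v,z in [('dot',285.5,198,.031),('clearend',323,200,.031),('froend',277,198,.031),('plateL',398,268,.02),('plateR',512,270,.02),('plT',456,227,.02),('plB',456,314,.02),('pinkR top',363,203,.01),('pinkR bot',356,246,.01),('bowl',383,165,.038),('pinkL',237,195,.01),('pinkTbot',277,171,.01),('pinkTtop',297,134,.01)]: print(n,px2w('top0',u,v,z).round(3))
E
```

```text
dot [0.659 0.122 0.031]
clearend [0.655 0.022 0.031]
froend [0.659 0.145 0.031]
plateL [ 0.475 -0.181  0.02 ]
plateR [ 0.472 -0.49   0.02 ]
plT [ 0.587 -0.34   0.02 ]
plB [ 0.354 -0.336  0.02 ]
pinkR top [ 0.652 -0.089  0.01 ]
pinkR bot [ 0.534 -0.069  0.01 ]
bowl [ 0.751 -0.139  0.038]
pinkL [0.67  0.254 0.01 ]
pinkTbot [0.738 0.147 0.01 ]
pinkTtop [0.842 0.094 0.01 ]
```

View pics/c1.png

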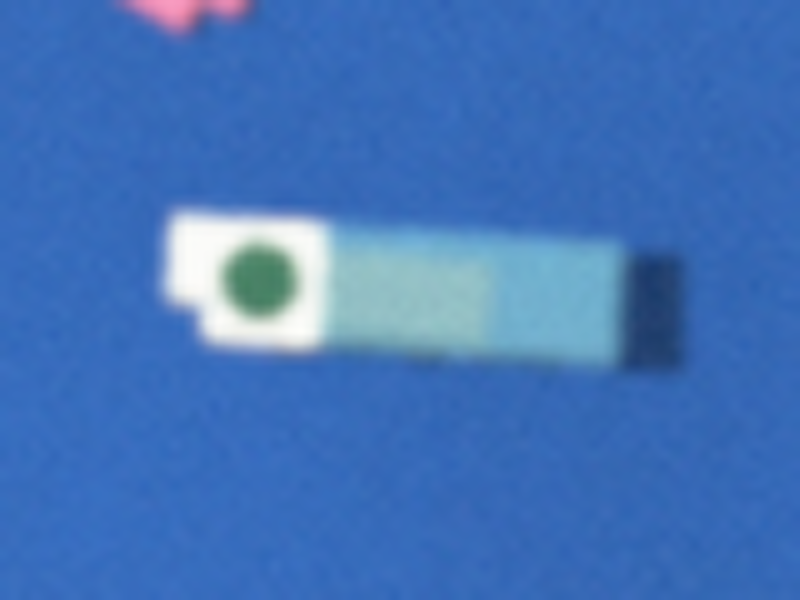

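```bash
python3 - <<'E'
from h import *
c=px2w('top0',322,200.4,.031);f=px2w('top0',276.8,197.9,.031);d=f-c;L=np.linalg.norm(d)
print(c,f,L,np.degrees(np.arctan2(d[1],d[0])),'ctr',(c+f)/2,'dot',px2w('top0',286,198,.031))
E
```

```text
[0.65401759 0.02418458 0.031     ] [0.65934402 0.14518538 0.031     ] 0.12111798163095921 87.47947950849571 ctr [0.6566808  0.08468498 0.031     ] dot [0.65936925 0.12061455 0.031     ]
```

Emit:
servo_tool(
  targets=[
    {"angular": [0,0,-8],"xyz": [0,0,0],"claw": 8.7},
    {"angular": [0,0,-8],"xyz": [0,0,0],"claw": 8.7},
    {"angular": [0,0,-8],"xyz": [0,0,0],"claw": 8.7},
    {"angular": [0,0,-8],"xyz": [0,0,0],"claw": 8.7},
    {"angular": [0,0,-8],"xyz": [0,0,0],"claw": 8.7},
    {"angular": [0,0,-8],"xyz": [0,0,0],"claw": 8.7},
    {"angular": [0,0,-8],"xyz": [0,0,0],"claw": 8.7},
    {"angular": [0,0,-8],"xyz": [0,0,0],"claw": 8.7},
    {"angular": [0,0,0],"xyz": [0,0,0],"claw": 8.7},
  ],
)

```text
t: 1.0
eef_pos: [0.2439, -0.6291, 0.2481]
ee_rot: [3.141, 0.001, -1.653]
force: [-1.2, 0.1, -0.3]
width: 0.0871
gripper_force: 0.0
```

Emit:
servo_tool(
  targets=[
    {"angular": [0,0,-2.2],"xyz": [0,0,0],"claw": 8.7},
    {"angular": [0,0,0],"xyz": [-2,-1,0],"claw": 8.7},
    {"angular": [0,0,0],"xyz": [-4,-2.1,0.5],"claw": 8.7},
    {"angular": [0,0,0],"xyz": [-4,-2.1,0.5],"claw": 8.7},
    {"angular": [0,0,0],"xyz": [-4,-2.1,0.5],"claw": 8.7},
    {"angular": [0,0,0],"xyz": [-4,-2.1,0.5],"claw": 8.7},
    {"angular": [0,0,0],"xyz": [-4,-2.1,0.5],"claw": 8.7},
    {"angular": [0,0,0],"xyz": [-4,-2.1,0.5],"claw": 8.7},
    {"angular": [0,0,0],"xyz": [-4,-2.1,0.5],"claw": 8.7},
    {"angular": [0,0,0],"xyz": [-4,-2.1,0.5],"claw": 8.7},
    {"angular": [0,0,0],"xyz": [-4,-2.1,0.5],"claw": 8.7},
    {"angular": [0,0,0],"xyz": [-4,-2.1,0.5],"claw": 8.7},
    {"angular": [0,0,0],"xyz": [-4,-2.1,0.5],"claw": 8.7},
    {"angular": [0,0,0],"xyz": [-4,-2.1,0.5],"claw": 8.7},
    {"angular": [0,0,0],"xyz": [-4,-2.1,0.5],"claw": 8.7},
    {"angular": [0,0,0],"xyz": [-4,-2.1,0.5],"claw": 8.7},
    {"angular": [0,0,0],"xyz": [-4,-2.1,0.5],"claw": 8.7},
    {"angular": [0,0,0],"xyz": [-3,-2,0.5],"claw": 8.7},
    {"angular": [0,0,0],"xyz": [-2,-1.5,0.5],"claw": 8.7},
    {"angular": [0,0,0],"xyz": [0,0,0],"claw": 8.7},
  ],
)

```text
t: 3.0
eef_pos: [0.6353, 0.026, 0.162]
ee_rot: [3.14, -0.0, -1.618]
force: [-0.2, 0.2, -0.6]
width: 0.0873
gripper_force: 0.0
```

```bash
python3 - <<'E'
from h import *
grab('wrist','wrist1');s=monitor.get_state();print(s['t'],s['eef_pos'],np.degrees(s['ee_rot']),s['q'])
p=s['eef_pos'];R=Ro.from_euler('xyz',s['ee_rot'])
print(100*R.inv().apply(np.array([.656,.070,.031])-p))
E
```

```text
3.05 [0.63426536 0.0247447  0.1623625 ] [ 1.79904772e+02 -3.39494911e-02 -9.27316233e+01] [ 3.45905671e-01  3.58906347e-01 -1.94459595e-01 -1.05867781e-04
 -1.01919259e+00 -3.93526425e-01]
[-4.63175313 -1.97714374 13.13023996]
```

View pics/wrist1.png

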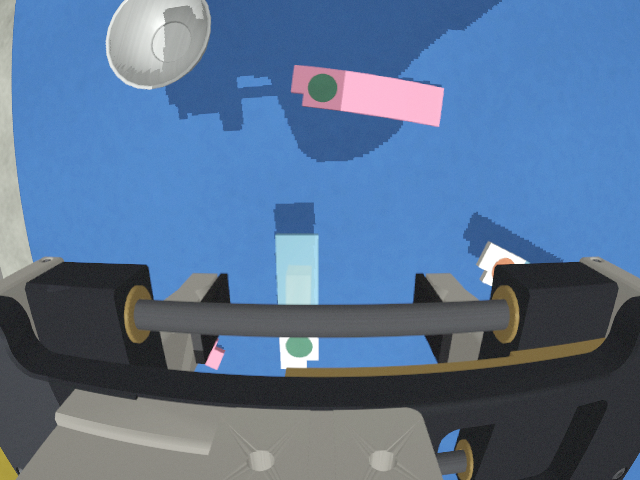

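The wrist view shows the tag running down the image. Its clear-end corners are at (276,235) and (318,235), and the dot is at (299,347) with the frosted notch below it. The brown tag is outside the right finger, near (505,265).

```bash
python3 - <<'E'
from h import *
for u,v in[(276,235),(318,235),(299,347),(505,265)]:print(px2w('wrist1',u,v,.031))
E
```

```text
[0.66899954 0.02540315 0.031     ]
[0.63764944 0.02689929 0.031     ]
[0.65843402 0.12297327 0.031     ]
[0.48372113 0.05999065 0.031     ]
```

Emit:
servo_tool(
  targets=[
    {"angular": [0,0,0],"xyz": [-2.4,-1,0],"claw": 8.7},
    {"angular": [0,0,0],"xyz": [-2.3,-1,0],"claw": 8.7},
    {"angular": [0,0,0],"xyz": [0,0,0],"claw": 8.7},
    {"angular": [0,0,0],"xyz": [0,0,2],"claw": 7},
    {"angular": [0,0,0],"xyz": [0,0,2],"claw": 6},
    {"angular": [0,0,0],"xyz": [0,0,2],"claw": 6},
    {"angular": [0,0,0],"xyz": [0,0,2],"claw": 6},
    {"angular": [0,0,0],"xyz": [0,0,1],"claw": 6},
    {"angular": [0,0,0],"xyz": [0,0,0],"claw": 6},
  ],
)

```text
t: 3.95
eef_pos: [0.6552, 0.0688, 0.0723]
ee_rot: [3.139, -0.001, -1.618]
force: [0.0, 0.1, -0.6]
width: 0.0601
gripper_force: 0.0
```

```bash
python3 - <<'E'
from h import *
s=monitor.get_state();print(s['t'],s['eef_pos'],np.degrees(s['ee_rot']),s['width'],s['force'])
p=s['eef_pos'];R=Ro.from_euler('xyz',s['ee_rot'])
print(100*R.inv().apply(np.array([.6558,.071,.031])-p))
E
```

```text
3.95 [0.65517594 0.0688109  0.07232149] [ 1.79859122e+02 -5.55527072e-02 -9.27074041e+01] 0.060089762881338195 [ 0.02098893  0.0893661  -0.62834842]
[-0.2256197  -0.0621558   4.13179178]
```

Emit:
servo_tool(
  targets=[
    {"angular": [0,0,0],"xyz": [0,0,1.5],"claw": 6},
    {"angular": [0,0,0],"xyz": [0,0,1.5],"claw": 6},
    {"angular": [0,0,0],"xyz": [0,0,1],"claw": 6},
    {"angular": [0,0,0],"xyz": [0,0,0],"claw": 6},
    {"angular": [0,0,0],"xyz": [0,0,0],"claw": 3.6},
    {"angular": [0,0,0],"xyz": [0,0,0],"claw": 3},
    {"angular": [0,0,0],"xyz": [0,0,0],"claw": 2.5},
    {"angular": [0,0,0],"xyz": [0,0,0],"claw": 2.5},
    {"angular": [0,0,0],"xyz": [0,0,0],"claw": 2.5},
    {"angular": [0,0,0],"xyz": [0,0,0],"claw": 2.5},
    {"angular": [0,0,0],"xyz": [0,0,0],"claw": 2.5},
  ],
  force=20,
)

```text
t: 5.05
eef_pos: [0.6565, 0.0697, 0.0341]
ee_rot: [-3.141, 0.0, -1.616]
force: [-0.3, 0.1, 4.4]
width: 0.032
gripper_force: 20.0
```

Emit:
servo_tool(
  targets=[
    {"angular": [0,0,0],"xyz": [0,0,-0.5]},
    {"angular": [0,0,0],"xyz": [0,0,-1]},
    {"angular": [0,0,0],"xyz": [0,0,-2]},
    {"angular": [0,0,0],"xyz": [0,0,-2]},
    {"angular": [0,0,0],"xyz": [0,0,-2]},
    {"angular": [0,0,0],"xyz": [0,0,-2]},
    {"angular": [0,0,0],"xyz": [0,0,-2]},
    {"angular": [0,0,0],"xyz": [0,0,-2]},
    {"angular": [0,0,0],"xyz": [0,0,-1]},
    {"angular": [0,0,0],"xyz": [0,0,0]},
  ],
)

```text
invalid input
```

Claw value needed in each row.

Emit:
servo_tool(
  targets=[
    {"angular": [0,0,0],"xyz": [0,0,-0.5],"claw": 2.5},
    {"angular": [0,0,0],"xyz": [0,0,-1],"claw": 2.5},
    {"angular": [0,0,0],"xyz": [0,0,-2],"claw": 2.5},
    {"angular": [0,0,0],"xyz": [0,0,-2],"claw": 2.5},
    {"angular": [0,0,0],"xyz": [0,0,-2],"claw": 2.5},
    {"angular": [0,0,0],"xyz": [0,0,-2],"claw": 2.5},
    {"angular": [0,0,0],"xyz": [0,0,-2],"claw": 2.5},
    {"angular": [0,0,0],"xyz": [0,0,-2],"claw": 2.5},
    {"angular": [0,0,0],"xyz": [0,0,-1],"claw": 2.5},
    {"angular": [0,0,0],"xyz": [0,0,0],"claw": 2.5},
  ],
)

```text
t: 6.05
eef_pos: [0.657, 0.0698, 0.1806]
ee_rot: [-3.139, 0.001, -1.616]
force: [0.0, -0.2, -0.1]
width: 0.0315
gripper_force: 20.0
```

Emit:
servo_tool(
  targets=[
    {"angular": [0,0,4],"xyz": [0,0,0],"claw": 2.5},
    {"angular": [0,0,8],"xyz": [0,0,0],"claw": 2.5},
    {"angular": [0,0,8],"xyz": [0,0,0],"claw": 2.5},
    {"angular": [0,0,8],"xyz": [0,0,0],"claw": 2.5},
    {"angular": [0,0,8],"xyz": [0,0,0],"claw": 2.5},
    {"angular": [0,0,8],"xyz": [0,0,0],"claw": 2.5},
    {"angular": [0,0,8],"xyz": [0,0,0],"claw": 2.5},
    {"angular": [0,0,8],"xyz": [0,0,0],"claw": 2.5},
    {"angular": [0,0,8],"xyz": [0,0,0],"claw": 2.5},
    {"angular": [0,0,8],"xyz": [0,0,0],"claw": 2.5},
    {"angular": [0,0,7],"xyz": [0,0,0],"claw": 2.5},
    {"angular": [0,0,4],"xyz": [0,0,0],"claw": 2.5},
    {"angular": [0,0,0],"xyz": [0,0,0],"claw": 2.5},
  ],
)

```text
t: 7.35
eef_pos: [0.6556, 0.0694, 0.1772]
ee_rot: [-3.141, -0.002, -3.136]
force: [0.1, -0.2, -0.8]
width: 0.0315
gripper_force: 20.0
```

Emit:
servo_tool(
  targets=[
    {"angular": [0,0,0],"xyz": [0.7,-1.3,0],"claw": 2.5},
    {"angular": [0,0,0],"xyz": [1.3,-2.7,0],"claw": 2.5},
    {"angular": [0,0,0],"xyz": [1.3,-2.7,0],"claw": 2.5},
    {"angular": [0,0,0],"xyz": [1.3,-2.7,0],"claw": 2.5},
    {"angular": [0,0,0],"xyz": [1.3,-2.7,0],"claw": 2.5},
    {"angular": [0,0,0],"xyz": [1.3,-2.7,0],"claw": 2.5},
    {"angular": [0,0,0],"xyz": [1.3,-2.7,0],"claw": 2.5},
    {"angular": [0,0,0],"xyz": [1.3,-2.7,0],"claw": 2.5},
    {"angular": [0,0,0],"xyz": [1.3,-2.7,0],"claw": 2.5},
    {"angular": [0,0,0],"xyz": [1.3,-2.7,0],"claw": 2.5},
    {"angular": [0,0,0],"xyz": [1.3,-2.7,0],"claw": 2.5},
    {"angular": [0,0,0],"xyz": [1.3,-2.7,0],"claw": 2.5},
    {"angular": [0,0,0],"xyz": [1.3,-2.7,0],"claw": 2.5},
    {"angular": [0,0,0],"xyz": [1.3,-2.7,0],"claw": 2.5},
    {"angular": [0,0,0],"xyz": [1.3,-2.7,0],"claw": 2.5},
    {"angular": [0,0,0],"xyz": [0.6,-1.4,0],"claw": 2.5},
    {"angular": [0,0,0],"xyz": [0,0,0],"claw": 2.5},
  ],
)

```text
t: 9.05
eef_pos: [0.4625, -0.3382, 0.1781]
ee_rot: [3.141, -0.001, -3.136]
force: [0.2, -0.4, -0.5]
width: 0.0315
gripper_force: 20.0
```

Emit:
servo_tool(
  targets=[
    {"angular": [0,-2,0],"xyz": [0,0,0],"claw": 2.5},
    {"angular": [0,-4,0],"xyz": [0,0,0],"claw": 2.5},
    {"angular": [0,-4,0],"xyz": [0,0,0],"claw": 2.5},
    {"angular": [0,-4,0],"xyz": [0,0,0],"claw": 2.5},
    {"angular": [0,-4,0],"xyz": [0,0,0],"claw": 2.5},
    {"angular": [0,-4,0],"xyz": [0,0,0],"claw": 2.5},
    {"angular": [0,-4,0],"xyz": [0,0,0],"claw": 2.5},
    {"angular": [0,-4,0],"xyz": [0,0,0],"claw": 2.5},
    {"angular": [0,0,0],"xyz": [0,0,0],"claw": 2.5},
    {"angular": [0,0,0],"xyz": [0,0,0],"claw": 2.5},
  ],
)

```text
t: 10.05
eef_pos: [0.4639, -0.3368, 0.1788]
ee_rot: [-3.141, 0.523, -3.135]
force: [0.3, -0.5, -0.4]
width: 0.0316
gripper_force: 20.0
```

```bash
python3 - <<'E'
from h import *
grab('side','side2');s=monitor.get_state();print(s['t'],s['eef_pos'],s['q'],s['qd']);print(Ro.from_euler('xyz',s['ee_rot']).as_matrix().round(3))
im=cv2.imread('pics/side2.png');cv2.imwrite('pics/c2.png',cv2.resize(im[130:280,280:480],None,fx=4,fy=4,interpolation=cv2.INTER_CUBIC))
grab('top','top2');grab('wrist','wrist2')
E
```

```text
10.1 [ 0.46418062 -0.33675189  0.17883332] [-0.46135871  0.08987127 -0.46422386 -0.42108672 -0.58315009 -0.79933223] [ 0.00703496  0.00580235  0.00621162 -0.00313369  0.00078327  0.00611423]
[[-0.867 -0.007  0.499]
 [-0.007  1.     0.003]
 [-0.499 -0.    -0.867]]
```

View pics/c2.png

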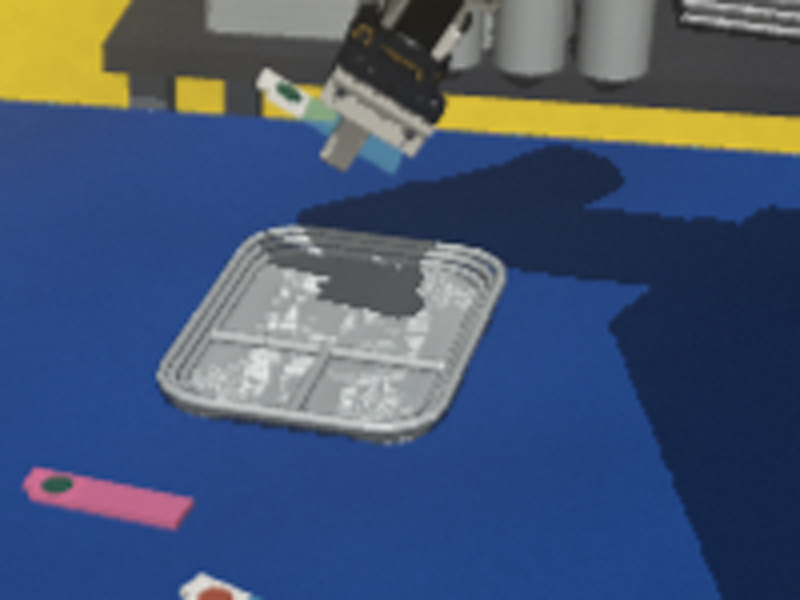

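View pics/wrist2.png

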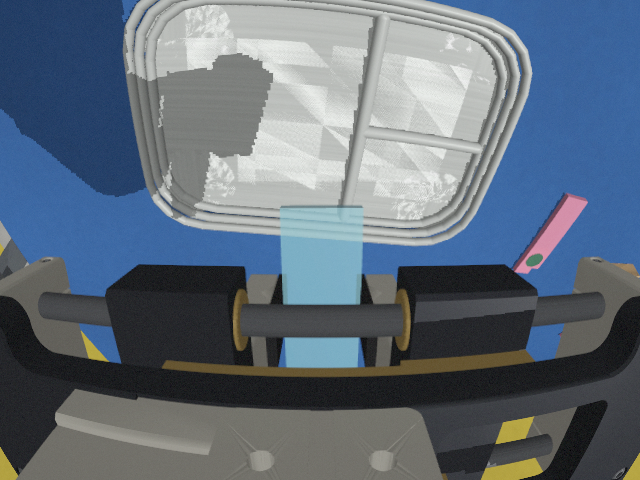

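The side crop shows the tag tilted about 30°. Its frosted end (262,82) is up and pointing +x, and the finger grips the clear part near (345,135), well above the plate. The wrist view shows the clear end square between the pads. I'll let it settle and hand in.

Emit:
servo_tool(
  targets=[
    {"angular": [0,0,0],"xyz": [0,0,0],"claw": 2.5},
    {"angular": [0,0,0],"xyz": [0,0,0],"claw": 2.5},
    {"angular": [0,0,0],"xyz": [0,0,0],"claw": 2.5},
    {"angular": [0,0,0],"xyz": [0,0,0],"claw": 2.5},
    {"angular": [0,0,0],"xyz": [0,0,0],"claw": 2.5},
  ],
)

```text
t: 10.7
eef_pos: [0.464, -0.3367, 0.1785]
ee_rot: [3.142, 0.523, -3.135]
force: [-0.1, 0.8, -0.7]
width: 0.0318
gripper_force: 20.0
```

```bash
python3 -c "
from h import *
s=monitor.get_state();print(s['eef_pos'],abs(s['qd']).max(),s['gripper_force']);print(order.job_done())"
```

```text
[ 0.46397737 -0.33672518  0.17853139] 0.0019629007570727674 19.999100267887115
the job is handed in; nothing more can be done
None
```

I handed the job in at about 10.7 s with the green-dot tag held still by its clear part about 18 cm above the plate middle, frosted end pointing straight across the table and raised about 30°, label up; the system gave no verdict.

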